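# Close the sample cassette and hold it flush on the tilted reader

### The job

Fold the open half of the hinged sample cassette over until the two halves are fully shut, edge to edge, then pick the closed cassette up and hold it with its flat underside flush on the sloped, spring-mounted plate of the reflectance reader, centred over the round read window with its long side running up the slope. Press just enough that the plate gives a little (about 5 to 10 N) and finish like that, still gripping and pressing the cassette: do not let go. Leave the glassware and other things on the bench where they are.

Things in the scene. Friction and masses are not known exactly. Their poses are not given: they have to be found in the camera images.
- cassette: Lower half of the hinged sample cassette: an aluminium tray 80 (x) x 50 (y) x 12 mm with a white disc inside, loose on the bench. Origin: centre of its flat underside (the face that goes on the reader); z up; hinge at the +x end. Shut, both halves form a flat-sided block 80 x 50 x 20 mm, hinge barrel to x = +48, thumb tab to x = -46; grip it across the 50 mm over both halves. About 0.22 kg.
- lid (a joint): Angle of the cassette's upper half (80 x 50 x 8 mm) about the hinge: 0 = fully shut, edge to edge on the lower half, 1.57 = upright, more = leaning back beyond the hinge (starts 1.7 to 2.3, stop 2.5). Stiff friction hinge (0.03 N m): it stays where it is put and needs about 0.5 N at its free edge to move.
- cassette_hinge (a point): Middle of the hinge axis, 44 mm along the cassette's +x from its centre and 12 mm above its underside; the axis runs along the cassette's y. The upper half's free edge is 84 mm from the axis, 90 mm at the tab.
- lid_edge (a point): Middle of the free edge of the upper half (84 mm from the hinge axis).
- read_face (a point): Centre of the round read window (24 mm) in the flat top face of the reader's read plate, grey, 100 (x) x 84 (y) x 8 mm. z: out of the face; x: up the slope; y: level. The head under it is locked at a slope of 17 to 37 degrees, facing up and roughly towards the robot. Window about 104 mm above the bench; nothing rises above the face's plane. White base: 170 x 130 x 40 mm, fixed.
- read_plate (a joint): How far the read plate is pushed down on its springs, along the face's normal: 0 = free, 0.005 m = bottomed. It stays parallel, starts to give at about 2 N and takes 2.5 N more per mm (about 14 N fully down).
- flask: Bystander: conical glass flask 130 mm high, 84 mm across, origin under its centre.
- washbottle: Bystander: white plastic bottle 150 mm high, 60 mm across.
- beaker: Bystander: glass beaker 90 mm high, 72 mm across.
- reagent: Bystander: glass reagent bottle 130 mm high, 66 mm across.
- vial: Bystander: small amber vial 50 mm high, 26 mm across.
- dish: Bystander: glass dish 16 mm high, 90 mm across.
- spatula: Bystander: thin steel lab spatula 150 mm long, 5 mm high, lying across in front of the cassette (on the robot's side).
Mind the look-alikes: they are no part of the job. There is more than one size of the cassette; the one meant has the size given above. Leave any purple look-alike of the part that bears read_face alone.

How it is judged:
On the way:
1. the cassette is shut, its halves edge to edge (value of joint lid below 0.04 rad), for 0.2 s.
At the end, for the whole second after the job is handed in: The cassette is shut (lid within 0.04 rad), its underside is flush on the reader's plate (within 0.045 rad, no more than 2 mm off it), centred on the window within 8 mm, its length along the slope within 0.15 rad, pressed on the plate with 3 to 20 N, at rest, and still gripped by the fingers (value of joint lid below 0.04 rad and angle between the z axis of cassette and the z axis of read_face, either way round below 0.045 rad and angle between the x axis of cassette and the x axis of read_face, either way round below 0.15 rad and distance between cassette and read_face below 0.008 m and z of cassette in the frame of read_face below 0.002 m and angle between cassette's own z axis and vertical below 0.8 rad and contact force between cassette and read_plate between 3 and 20 N and contact force between the fingers and cassette above 5 N and linear speed of cassette below 0.01 m/s); the arm keeps its last pose, push and grip.
It fails at once if a bystander is disturbed (moved more than 30 mm) (distance of any of flask, washbottle, beaker, reagent, vial, dish, spatula from where it was at the start of the episode above 0.03 m).
It fails at once if the cassette is pressed on the reader with more than 35 N (contact force between cassette and read_plate above 35 N).
It also fails if it takes over 58 s, if anything falls off the work surface, if the arm or the gripper's body presses on something with over 40 N, if the wrist force passes 120 N, or if a joint passes its speed limit or range.

### The arm

A 6-joint arm with a two-finger parallel gripper is mounted at the origin on the work surface. World frame = base frame: x ahead of the robot, y to its left, z up, the work surface at z = 0. Lengths are in m, angles in rad, forces in N, time in s.
With the tool pointing down it reaches from about 0.3 to 0.775 m from the base axis. Payload 14.6 kg.
Tool frame: the origin (TCP) lies midway between the tips of the shut fingers; the grasp point (between the pads) lies 19 mm behind it; z points along the fingers, y is the line along which they close (so a half turn about z gives the same grasp; the last joint's range is limited). The gripper opens to 85 mm and grips with 20 to 120 N. Pads are 22 mm wide; open, the fingers measure 114 mm over their backs; the gripper's body (76 mm by 85 mm) begins 54 mm behind the grasp point. The pads swing forward as they close: fully open they stand 13 mm farther back than shut.
Start: joints at [1.162, 0.3, 1.521, -0, 1.321, -0.067], TCP at [0.184, 0.518, 0.231] pointing down, gripper open.
Joint ranges: [-3.03, 3.03], [-0.79, 2.21], [0.23, 2.52], [-1.04, 4.18], [0, 3.07], [-2.55, 2.55]. Speed limits (rad/s): [2.22, 2.22, 2.57, 3.14, 3.14, 3.14].

### API

Orientations are given as a unit quaternion [x, y, z, w].
In Python, from cell import manip gives the robot as it stands. The module is installed in compiled form; this text tells all that it offers.
- The arm moves only by the tool carry_out, never from a script. Its argument "deltas" is a list of rows, each a list of 6 numbers: the shift along the world's x, y, z in mm, then the turn, a rotation vector about the world's x, y, z in rad. A call has 1 to 12 rows; each row is the pose to reach, as a shift and turn from the pose commanded when the call began; what a row does not reach only later rows make up. A row lasts 1/8 s, in which the tool goes at most 62.5 mm and 10.7 degrees, less where a joint would pass 70% of its speed; a pose out of reach is approached as far as the arm can. A call with a gripper value outside its range is refused whole. "gripper" is the finger opening in mm, from 0 to 85.4, set as the call begins (left out, the last holds). The fingers move at their own pace and stop on an object; "force" is the grip in N (left out, the last holds). Time passes only in rows, so rows that repeat a pose let the fingers close. It gives the time, the measured TCP pose, the force, the opening and the grip force at its end, in the units of the state.
- manip.read_state(): the state, without advancing time (a new reading comes with each control period).
- manip.get_image(name): name is "scene" or "top" or "wrist"; returns the picture (400x640x3 uint8, red, green, blue); there is no depth.
- manip.camera_model(name): a dict with "K" (3x3 intrinsics, pixels), "eye" and "rotation" of the camera in the world; the wrist camera has in their place "T_tool_cam" (4x4, takes a point from camera to tool coordinates, whose origin is the TCP and whose axes are the flange's). Camera axes: x right, y up, looking along -z (the intrinsics and any distortion apply to the point x, -y, -z); pixel columns grow to the right and rows downward; lengths in m; the calibration is good to about 2 mm. A picture is of the moment at which its call begins: read the wrist's pose just before it. camera_model takes no time and is no camera call.
- manip.finish_job(): hands the job in; it is judged then, once.
The state is a dict: "time": time; "q": joint angles; "dq": joint speeds; "tau": joint torques, N m; "tool_pos": TCP position; "orientation": TCP orientation; "ft_force": force on the tool from outside, world axes, zero at the start; "moment": the same for the moment, N m; "gripper_width": finger opening in m; "grasp_force": force on a finger pad.
Only numpy, scipy, OpenCV 4.12 (cv2) and the standard library are available. Lean on these libraries where they do the work, as an engineer would, in place of code of your own. Each camera call takes 0.05 s, during which the arm holds its last target. There are 200 camera calls.

## Working session

There is one attempt and no reset: what is moved stays moved. The work goes in short steps, Python scripts to look and compute and a tool call to move; the robot and the scene stay as the last step left them, time stands still between calls to the robot, and variables do not carry over. Pictures are saved under pics/ and viewed, at most 10 in all, crops included, and the job is handed in when it is done.

Besides the shell and the picture viewer there is one more tool, called as a command line: name --pt "numbers of a row" for each row, then --argument value for the rest. carry_out: Moves the arm, as the interface text tells. Its arguments: {"type":"object","properties":{"deltas":{"type":"array"},"gripper":{"type":"number"},"force":{"type":"number"}},"required":["deltas"]}

```bash
mkdir -p pics; cat > h.py <<'E'
import numpy as np, cv2
from cell import manip
from scipy.spatial.transform import Rotation as R
def grab(name,fn):
    s=manip.read_state(); im=manip.get_image(name); cv2.imwrite('pics/'+fn+'.png',im[:,:,::-1])
    m=manip.camera_model(name); K=np.array(m['K'])
    if 'eye' in m: e=np.array(m['eye']); Rc=np.array(m['rotation'])
    else:
        T=np.array(m['T_tool_cam']); Rt=R.from_quat(s['orientation']).as_matrix()
        e=Rt@T[:3,3]+np.array(s['tool_pos']); Rc=Rt@T[:3,:3]
    np.savez('pics/'+fn+'.npz',K=K,e=e,R=Rc); return im
def ray(fn,uv):
    d=np.load('pics/'+fn+'.npz'); K=d['K']; p=np.linalg.inv(K)@np.array([uv[0],uv[1],1.])
    v=d['R']@np.array([p[0],-p[1],-p[2]]); return d['e'],v/np.linalg.norm(v)
def onz(fn,uv,z):
    e,v=ray(fn,uv); return e+v*(z-e[2])/v[2]
def tri(obs):
    A=np.zeros((3,3));b=np.zeros(3)
    L=[ray(*o) for o in obs]
    for e,v in L:
        P=np.eye(3)-np.outer(v,v);A+=P;b+=P@e
    x=np.linalg.solve(A,b); return x,[1000*np.linalg.norm((np.eye(3)-np.outer(v,v))@(x-e)) for e,v in L]
def proj(fn,X):
    d=np.load('pics/'+fn+'.npz'); c=d['R'].T@(np.array(X)-d['e']); q=d['K']@np.array([c[0],-c[1],-c[2]]); return q[:2]/q[2]
E
python3 - <<'E'
from h import *
for n in ['scene','top','wrist']:
    grab(n,n+'0'); m=manip.camera_model(n); print(n,{k:(np.round(v,3).tolist() if not isinstance(v,(str,dict)) and v is not None else v) for k,v in m.items()})
print(manip.read_state())
E
```

```text
scene {'K': [[387.339, 0.0, 315.582], [0.0, 387.339, 196.564], [0.0, 0.0, 1.0]], 'eye': [1.099, 0.715, 0.951], 'rotation': [0.136, 0.375, 0.868, 0.297]}
top {'K': [[426.387, 0.0, 318.51], [0.0, 426.387, 195.827], [0.0, 0.0, 1.0]], 'eye': [0.293, 0.01, 1.082], 'rotation': [-0.071, 0.08, 0.733, -0.672]}
wrist {'K': [[339.546, 0.0, 312.565], [0.0, 339.546, 198.748], [0.0, 0.0, 1.0]], 'T_tool_cam': [[-0.0, 0.95, 0.313, 0.08], [1.0, 0.0, -0.001, -0.001], [-0.001, 0.313, -0.95, -0.142], [0.0, 0.0, 0.0, 1.0]]}
{'time': 0.15, 'q': array([ 1.16242967e+00,  3.00306453e-01,  1.52144498e+00,  7.47417721e-06,
        1.32072855e+00, -6.65805697e-02]), 'dq': array([ 0.00034874, -0.00278971, -0.00212386,  0.00022618,  0.00025631,
        0.00233187]), 'tau': array([ 2.61256391e-03, -5.43664598e+01, -3.61886716e+01,  5.17489752e-05,
        3.12837423e-03,  4.79074095e-05]), 'tool_pos': array([0.18425992, 0.51801692, 0.23086922]), 'orientation': array([ 1.70063349e-01,  9.85433032e-01, -4.30362585e-04, -1.07890227e-04]), 'ft_force': array([-0.17335865, -0.30776419,  0.34033094]), 'moment': array([-0.04450097,  0.0576668 , -0.00514769]), 'grasp_force': 0.0, 'gripper_width': 0.0851557658871093}
```

```bash
sed -i "s/Rc=np.array(m\['rotation'\])/Rc=R.from_quat(m['rotation']).as_matrix()/" h.py
python3 - <<'E'
from h import *
for n in ['scene','top','wrist']:
    grab(n,n+'0')
E
```

```text
(no output)
```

View pics/scene0.png

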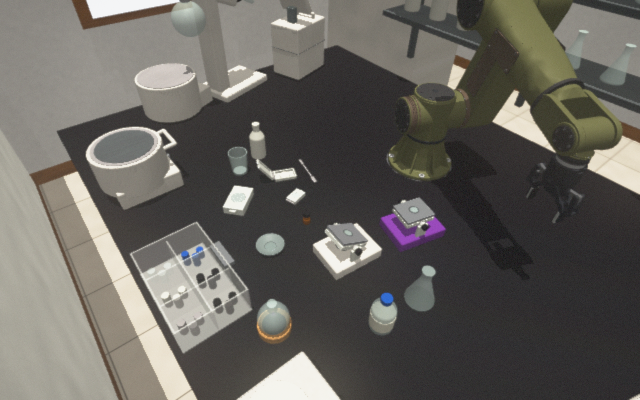

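View pics/top0.png

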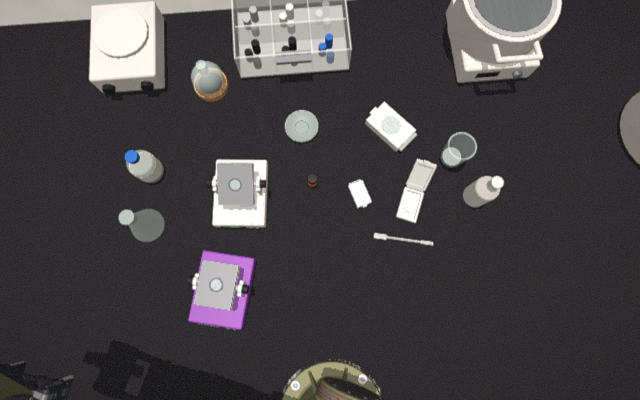

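```bash
python3 - <<'E'
from h import *
for n,uv,z in [('tray',(410,205),.012),('lidedge',(428,161),.05),('reader',(235,185),.104),('purple',(216,285),.1),('small',(360,193),.01),('spat1',(376,237),.0),('spat2',(432,243),0),('bottle',(475,200),.0),('beaker',(450,158),0.),('bigc',(390,127),.01),('flask',(147,226),0),('wash',(147,170),0),('vial',(312,184),0)]:
    print(n,np.round(onz('top0',uv,z),3))
for n,uv in [('reader',((235,185),(347,234))),]: print(tri([('top0',uv[0]),('scene0',uv[1])]))
a=cv2.imread('pics/top0.png')[145:235,380:480]; b=cv2.imread('pics/top0.png')[145:235,200:280]
c=cv2.imread('pics/scene0.png')[155:187,250:305]; d=cv2.imread('pics/scene0.png')[215:280,310:385]
f=lambda i:cv2.resize(i,(400,300),interpolation=cv2.INTER_CUBIC)
cv2.imwrite('pics/crop1.png',np.vstack([np.hstack([f(a),f(b)]),np.hstack([f(c),f(d)])]))
E
```

```text
tray [ 0.481 -0.245  0.012]
lidedge [ 0.582 -0.296  0.05 ]
reader [0.548 0.182 0.104]
purple [0.321 0.236 0.1  ]
small [ 0.523 -0.121  0.01 ]
spat1 [ 0.408 -0.151  0.   ]
spat2 [ 0.38  -0.291  0.   ]
bottle [ 0.481 -0.418  0.   ]
beaker [ 0.599 -0.371  0.   ]
bigc [ 0.696 -0.22   0.01 ]
flask [0.486 0.429 0.   ]
wash [0.635 0.429 0.   ]
vial [ 0.56 -0.    0.  ]
(array([0.55042047, 0.18274341, 0.09598468]), [np.float64(0.8783698102217706), np.float64(0.8783698102218566)])
```

View pics/crop1.png

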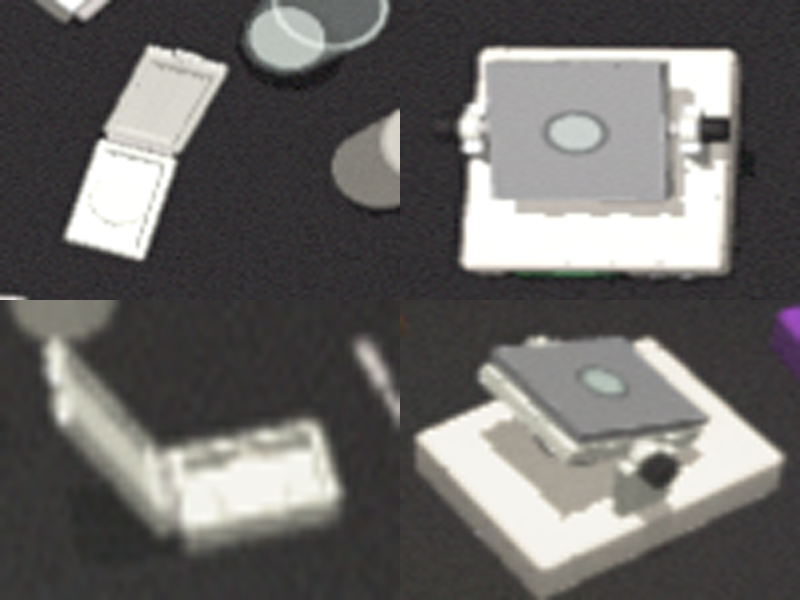

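carry_out --pt "60 -55 0 0 0 0" --pt "120 -110 0 0 0 0" --pt "180 -165 0 0 0 0" --pt "240 -220 0 0 0 0" --pt "300 -275 0 0 0 0" --pt "350 -320 0 0 0 0" --pt "350 -320 0 0 0 0" --pt "350 -320 0 0 0 0" --pt "350 -320 0 0 0 0" --gripper 0

```text
time: 1.42
tool_pos: [0.5356, 0.1963, 0.2308]
orientation: [0.172, 0.985, -0.0, -0.0]
ft_force: [-0.9, 0.4, 0.3]
gripper_width: -0.0003
grasp_force: 0.0
```

```bash
python3 - <<'E'
from h import *
grab('wrist','w1'); s=manip.read_state(); print(s['tool_pos'],s['orientation'],s['time'])
P=[(396.5,217),(415.75,222.4),(423,193),(405.75,187)]
X=[onz('top0',p,.012) for p in P]; print(np.round(X,3)); c=(X[3]+X[2]-X[0]-X[1])/2; print(c,np.degrees(np.arctan2(c[1],c[0])),np.linalg.norm(X[0]-X[1]),np.mean(X,0))
E
```

```text
[0.53468764 0.19743086 0.23084461] [ 1.70936390e-01  9.85281997e-01 -1.25872990e-04 -3.48922105e-04] 1.475
[[ 0.453 -0.207  0.012]
 [ 0.435 -0.254  0.012]
 [ 0.509 -0.283  0.012]
 [ 0.528 -0.24   0.012]]
[ 0.07498591 -0.03130115  0.        ] -22.65697547912225 0.050250427703419705 [ 0.48119655 -0.24589588  0.012     ]
```

carry_out --pt "0 -50 0 0 0 0" --pt "0 -100 0 0 0 0" --pt "0 -100 0 0 0 0" --pt "0 -100 0 0 0 0"

```text
time: 1.98
tool_pos: [0.5341, 0.0991, 0.2315]
orientation: [0.17, 0.985, 0.0, 0.0]
ft_force: [0.8, 0.2, 0.2]
gripper_width: 0.0005
grasp_force: 0.0
```

```bash
python3 - <<'E'
from h import *
grab('wrist','w2')
a=cv2.imread('pics/w1.png');b=cv2.imread('pics/w2.png')
cv2.imwrite('pics/w12.png',np.vstack([cv2.resize(a,(480,300)),cv2.resize(b,(480,300))]))
E
```

```text
(no output)
```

View pics/w12.png

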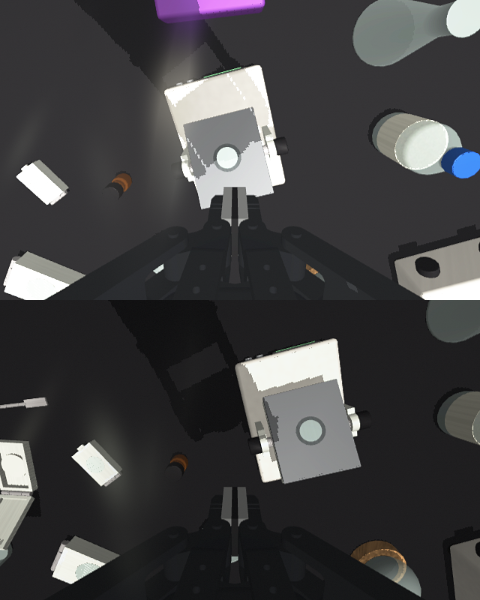

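carry_out --pt "20 50 0 0 0 0" --pt "40 100 0 0 0 0" --pt "70 150 0 0 0 0" --pt "70 150 0 0 0 0" --pt "70 150 0 0 0 0"

```text
time: 2.65
tool_pos: [0.6037, 0.2489, 0.2309]
orientation: [0.169, 0.986, -0.0, -0.0]
ft_force: [-0.1, -0.5, -0.5]
gripper_width: -0.0001
grasp_force: 0.0
```

```bash
python3 - <<'E'
from h import *
grab('wrist','w3')
E
```

carry_out --pt "0 -60 0 0 0 0" --pt "0 -120 0 0 0 0" --pt "0 -120 0 0 0 0" --pt "0 -120 0 0 0 0"

```text
time: 3.2
tool_pos: [0.6041, 0.1278, 0.232]
orientation: [0.171, 0.985, 0.0, 0.0]
ft_force: [0.1, -0.2, 0.1]
gripper_width: 0.0002
grasp_force: 0.0
```

```bash
python3 - <<'E'
from h import *
grab('wrist','w4')
a=cv2.imread('pics/w3.png');b=cv2.imread('pics/w4.png')
def crop(fn):
    i=cv2.imread('pics/'+fn+'.png'); u,v=proj(fn,[.55,.183,.104]); u=int(np.clip(u-130,0,380)); v=int(np.clip(v-100,0,200)); print(fn,u,v)
    return cv2.resize(i[v:v+200,u:u+260],(390,300))
cv2.imwrite('pics/w34.png',np.vstack([np.hstack([crop('w2'),crop('w3')]),np.hstack([crop('w4'),crop('w1')])]))
E
```

```text
w2 286 73
w3 83 54
w4 227 0
w1 174 109
```

View pics/w34.png

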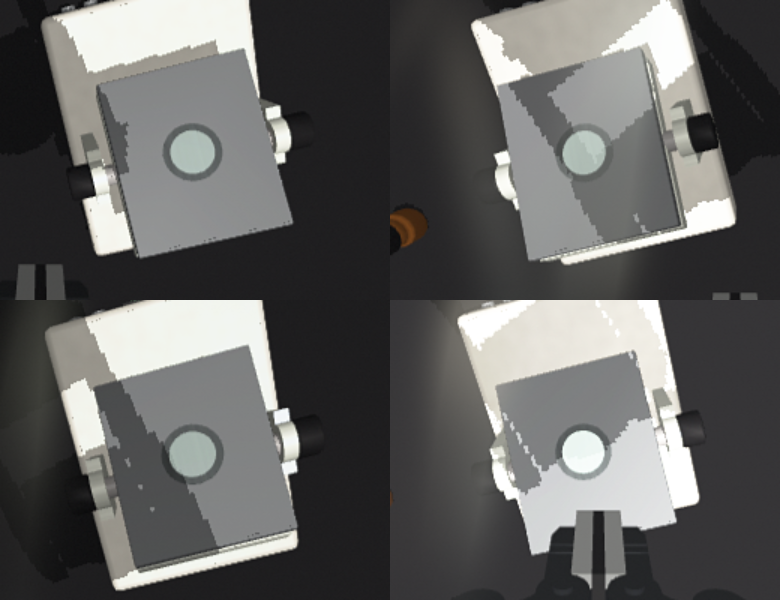

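```bash
cat > pl.py <<'E'
from h import *
from scipy.optimize import least_squares
O={'w2':(286,73,[(97,86),(244,50),(292,223),(139,258),(192,152)]),'w3':(83,54,[(108,86),(254,47),(293,224),(140,260),(193,153)]),
'w4':(227,0,[(95,87),(248,46),(297,226),(135,268),(192,154)]),'w1':(174,109,[(107,86),(246,51),(286,222),(140,255),(193,152)])}
px={}
for k,(u,v,L) in O.items():
    g=cv2.imread(f'pics/{k}.png',0); p=np.array([[u+a/1.5-.25,v+b/1.5-.25] for a,b in L],np.float32)
    q=cv2.cornerSubPix(g,p[:4].copy().reshape(-1,1,2),(4,4),(-1,-1),(3,40,.01)).reshape(-1,2)
    d=np.linalg.norm(q-p[:4],axis=1); print(k,d.round(1))
    p[:4]=np.where(d[:,None]<1.6,q,p[:4])
    px[k]=p
X=[]
for i in range(5):
    ks=[k for k in px]
    x,r=tri([(k,px[k][i]) for k in ks]); X.append(x); print(i,x.round(4),np.round(r,1))
X=np.array(X)
c=X[:4].mean(0); n=np.linalg.svd(X[:4]-c)[2][2]; n*=np.sign(n[2]); print('c',c,'n',n,'slope',np.degrees(np.arccos(n[2])),'yaw',np.degrees(np.arctan2(-n[1],-n[0])))
print('sides',[np.linalg.norm(X[i]-X[(i+1)%4]).round(4) for i in range(4)])
# rectangle pose from pixel corners (bundle PnP): A=(-50,+42)? order A near,right.. resolved by axes
M=np.array([[-.05,-.042,0],[-.05,.042,0],[.05,.042,0],[.05,-.042,0],[0,0,0]])
def f(z): 
    W=R.from_rotvec(z[3:]).apply(M)+z[:3]; return np.concatenate([(proj(k,w)-px[k][i]) for k in px for i,w in enumerate(W)])
ex=(X[2]+X[3]-X[0]-X[1]);ex/=np.linalg.norm(ex);ey=np.cross(n,ex)
z=least_squares(f,np.r_[c,R.from_matrix(np.c_[ex,ey,n]).as_rotvec()],loss='soft_l1').x
m=R.from_rotvec(z[3:]).as_matrix(); print('fit',z[:3],'n',m[:,2],'slope',np.degrees(np.arccos(m[2,2])),'x',m[:,0],'yaw',np.degrees(np.arctan2(m[1,0],m[0,0])),'y',m[:,1]);
print('res',np.abs(f(z)).reshape(4,5,2).mean(0).round(2).tolist())
E
python3 pl.py
```

```text
w2 [1.1 1.4 0.7 1.1]
w3 [2.6 3.1 3.4 1.2]
w4 [2.6 1.  2.4 2.8]
w1 [1.5 3.2 0.3 1.2]
0 [0.5019 0.1442 0.0806] [0.4 0.4 0.6 0.7]
1 [0.5102 0.228  0.0782] [0.1 0.6 0.8 0.7]
2 [0.6014 0.2191 0.1183] [0.4 0.9 0.8 1. ]
3 [0.5928 0.1346 0.1198] [0.3 0.4 0.4 0.4]
4 [0.5506 0.1809 0.1027] [0.1 0.2 0.  0.2]
c [0.55158839 0.18146018 0.09921722] n [-0.39299058  0.06055615  0.91754638] slope 23.43002524526617 yaw -8.759842653528708
sides [np.float64(0.0842), np.float64(0.1), np.float64(0.0849), np.float64(0.0995)]
fit [0.55121116 0.18121645 0.09995657] n [-0.40919706  0.04013116  0.91156308] slope 24.277740132085444 x [ 0.90714187 -0.08967141  0.41116014] yaw -5.6453750815303705 y [9.82414801e-02 9.95162564e-01 2.88616522e-04]
res [[0.58, 0.36], [0.64, 0.31], [0.88, 0.4], [0.34, 0.33], [0.66, 0.34]]
```

carry_out --pt "0 -60 0 0 0 0" --pt "0 -120 0 0 0 0" --pt "0 -180 0 0 0 0" --pt "0 -240 0 0 0 0" --pt "0 -300 0 0 0 0" --pt "0 -310 0 0 0 0" --pt "0 -310 0 0 0 0" --pt "0 -310 0 0 0 0"

```text
time: 4.25
tool_pos: [0.6047, -0.18, 0.2314]
orientation: [0.169, 0.986, 0.0, -0.0]
ft_force: [-0.0, 0.8, -1.2]
gripper_width: 0.0003
grasp_force: 0.0
```

```bash
python3 - <<'E'
from h import *
grab('wrist','c1')
E
```

carry_out --pt "15 -60 0 0 0 0" --pt "20 -120 0 0 0 0" --pt "20 -120 0 0 0 0" --pt "20 -120 0 0 0 0"

```text
time: 4.8
tool_pos: [0.6247, -0.3005, 0.2312]
orientation: [0.17, 0.986, 0.0, -0.0]
ft_force: [0.6, 0.4, -0.2]
gripper_width: 0.0001
grasp_force: 0.0
```

```bash
python3 - <<'E'
from h import *
grab('wrist','c2')
def crop(fn):
    i=cv2.imread('pics/'+fn+'.png'); u,v=proj(fn,[.52,-.26,.03]); u=int(np.clip(u-130,0,380)); v=int(np.clip(v-100,0,140)); print(fn,u,v)
    return cv2.resize(i[v:v+260,u:u+260],(400,400),interpolation=cv2.INTER_CUBIC)
cv2.imwrite('pics/c12.png',np.hstack([crop('c1'),crop('c2')]))
E
```

```text
c1 77 15
c2 186 0
```

View pics/c12.png

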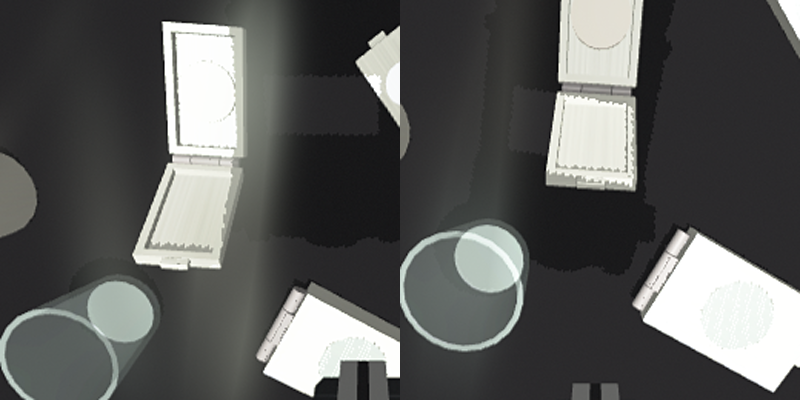

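```bash
python3 - <<'E'
from h import *
c1=lambda a,b:(77+a/1.5385-.17,15+b/1.5385-.17); c2=lambda a,b:(186+a/1.5385-.17,0+b/1.5385-.17)
T={'rimL':((170,156),(158,83)),'rimR':((240,157),(238,88)),'lidhL':((166,165),(160,93)),'lidhR':((242,167),(235,98)),
'freeoutL':((136,264),(146,187)),'freeoutR':((221,269),(235,190))}
for k,(a,b) in T.items():
    x,r=tri([('c1',c1(*a)),('c2',c2(*b))]); print(k,x.round(4),np.round(r,1))
for p in [(164,22),(243,28),(240,157),(170,156)]: print(onz('c1',c1(*p),.012).round(4))
E
```

```text
rimL [ 0.5127 -0.286   0.0117] [0.5 0.5]
rimR [ 0.531  -0.2398  0.0187] [1.5 1.5]
lidhL [ 0.5186 -0.2867  0.023 ] [0.6 0.6]
lidhR [ 0.5366 -0.2427  0.0127] [0.6 0.6]
freeoutL [ 0.5662 -0.3096  0.0748] [0.4 0.4]
freeoutR [ 0.5851 -0.2631  0.0755] [0.3 0.3]
[ 0.4382 -0.2533  0.012 ]
[ 0.4577 -0.2081  0.012 ]
[ 0.5296 -0.2416  0.012 ]
[ 0.5132 -0.2858  0.012 ]
```

carry_out --pt "-6 2 -30 0 0 -0.068" --pt "-11 3.5 -70 0 0 -0.068" --pt "-11 3.5 -110 0 0 -0.068" --pt "-11 3.5 -140 0 0 -0.068" --pt "-11 3.5 -165 0 0 -0.068" --pt "-11 3.5 -165 0 0 -0.068"

```text
time: 5.6
tool_pos: [0.613, -0.2964, 0.065]
orientation: [0.203, 0.979, 0.0, -0.001]
ft_force: [-0.1, -0.2, 0.6]
gripper_width: 0.0002
grasp_force: 0.0
```

```bash
python3 - <<'E'
from h import *
s=manip.read_state(); print(s['tool_pos'],R.from_quat(s['orientation']).as_matrix()[:,0])
p0=s['tool_pos']; B=np.array([.5264,-.259])
for S,z in [(75,66),(67,66),(55,68),(43,72),(31,76),(19,80),(6,82),(-8,82),(-18,78),(-28,73),(-36,66),(-44,59),(-50,50),(-55.4,41),(-59,30),(-60,25),(-61,21)]:
    w=np.r_[B+np.array([.917,-.399])*S/1000,z/1000]; print(S,z,(1000*(w-p0)).round(1))
E
```

```text
[ 0.6130104  -0.29638782  0.0649912 ] [-0.91792318  0.39674696  0.00298206]
75 66 [-17.8   7.5   1. ]
67 66 [-25.2  10.7   1. ]
55 68 [-36.2  15.4   3. ]
43 72 [-47.2  20.2   7. ]
31 76 [-58.2  25.   11. ]
19 80 [-69.2  29.8  15. ]
6 82 [-81.1  35.   17. ]
-8 82 [-93.9  40.6  17. ]
-18 78 [-103.1   44.6   13. ]
-28 73 [-112.3   48.6    8. ]
-36 66 [-119.6   51.8    1. ]
-44 59 [-127.    54.9   -6. ]
-50 50 [-132.5   57.3  -15. ]
-55.4 41 [-137.4   59.5  -24. ]
-59 30 [-140.7   60.9  -35. ]
-60 25 [-141.6   61.3  -40. ]
-61 21 [-142.5   61.7  -44. ]
```

carry_out --pt "-18 7.5 1 0 0 0" --pt "-25 10.5 1 0 0 0" --pt "-30 13 2 0 0 0" --pt "-36 15.5 3 0 0 0" --pt "-42 18 5 0 0 0" --pt "-47 20 7 0 0 0" --pt "-53 22.5 9 0 0 0" --pt "-58 25 11 0 0 0" --pt "-64 27.5 13 0 0 0" --pt "-69 30 15 0 0 0" --pt "-75 32.5 16 0 0 0" --pt "-81 35 17 0 0 0"

```text
time: 7.1
tool_pos: [0.5319, -0.2631, 0.0833]
orientation: [0.203, 0.979, -0.0, -0.0]
ft_force: [-0.0, 0.2, -0.2]
gripper_width: 0.0001
grasp_force: 0.2
```

```bash
python3 - <<'E'
from h import *
a=grab('scene','s2');b=grab('top','t2')
f=lambda i:cv2.resize(i[:,:,::-1],(400,300),interpolation=cv2.INTER_CUBIC)
cv2.imwrite('pics/st2.png',np.hstack([f(a[130:220,230:350]),f(b[145:235,370:490])]))
E
```

```text
(no output)
```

View pics/st2.png

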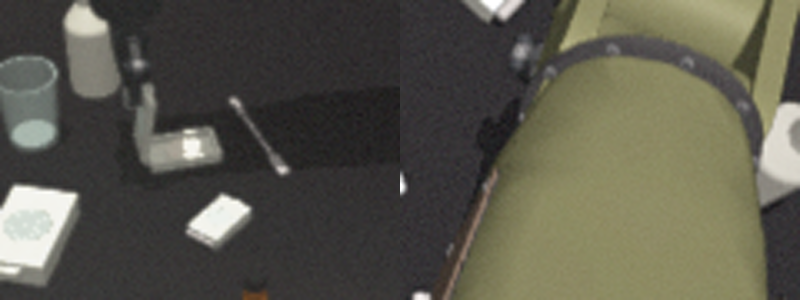

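carry_out --pt "-7 3 0 0 0 0" --pt "-13 5.5 0 0 0 0" --pt "-22 9.5 -4 0 0 0" --pt "-31 13.5 -9 0 0 0" --pt "-39 17 -16 0 0 0" --pt "-46 20 -23 0 0 0" --pt "-51.5 22.5 -32 0 0 0" --pt "-56.5 24.5 -41 0 0 0" --pt "-59 25.5 -49 0 0 0" --pt "-60.5 26.5 -56 0 0 0" --pt "-61 26.5 -60 0 0 0" --pt "-61 26.5 -60 0 0 0"

```text
time: 8.7
tool_pos: [0.4714, -0.2368, 0.0231]
orientation: [0.203, 0.979, 0.0, -0.0]
ft_force: [-0.5, -0.1, 0.1]
gripper_width: -0.0001
grasp_force: 0.0
```

carry_out --pt "0 0 -1 0 0 0" --pt "0 0 -2 0 0 0" --pt "0 0 -2 0 0 0"

```text
time: 9.07
tool_pos: [0.4714, -0.2368, 0.0213]
orientation: [0.203, 0.979, -0.0, 0.0]
ft_force: [0.1, -0.6, 1.0]
gripper_width: 0.0002
grasp_force: 0.0
```

carry_out --pt "0 0 -1 0 0 0" --pt "0 0 -1 0 0 0"

```text
time: 9.32
tool_pos: [0.4713, -0.2368, 0.0202]
orientation: [0.203, 0.979, 0.0, -0.0]
ft_force: [-0.0, 0.5, -0.3]
gripper_width: -0.0
grasp_force: 0.0
```

carry_out --pt "0 0 -0.7 0 0 0" --pt "0 0 -0.7 0 0 0"

```text
time: 9.57
tool_pos: [0.4714, -0.2369, 0.0199]
orientation: [0.203, 0.979, -0.0, 0.0]
ft_force: [-2.5, 1.4, 5.1]
gripper_width: 0.0004
grasp_force: 3.0
```

carry_out --pt "0 0 -0.7 0 0 0" --pt "0 0 -0.7 0 0 0" --pt "0 0 -0.7 0 0 0"

```text
time: 9.95
tool_pos: [0.4714, -0.2369, 0.0198]
orientation: [0.203, 0.979, -0.0, 0.0]
ft_force: [-5.3, 3.7, 13.4]
gripper_width: -0.0
grasp_force: 6.9
```

carry_out --pt "0 0 40 0 0 0" --pt "40 -20 100 0 0 0" --pt "90 -40 160 0 0 0" --pt "120 -50 200 0 0 0" --pt "120 -50 200 0 0 0" --pt "120 -50 200 0 0 0" --pt "120 -50 200 0 0 0" --gripper 85

```text
time: 10.82
tool_pos: [0.5906, -0.2865, 0.2175]
orientation: [0.203, 0.979, 0.0, -0.001]
ft_force: [-0.3, 0.3, 0.0]
gripper_width: 0.0847
grasp_force: 0.0
```

```bash
python3 - <<'E'
from h import *
i=grab('wrist','c3'); s=manip.read_state(); print(s['tool_pos'])
u,v=proj('c3',[.484,-.247,.02]); u=int(np.clip(u-130,0,380)); v=int(np.clip(v-100,0,200)); print(u,v)
cv2.imwrite('pics/c3c.png',cv2.resize(i[v:v+200,u:u+260,::-1],(780,600),interpolation=cv2.INTER_CUBIC))
E
```

```text
[ 0.59054474 -0.28650338  0.21758454]
176 0
```

View pics/c3c.png

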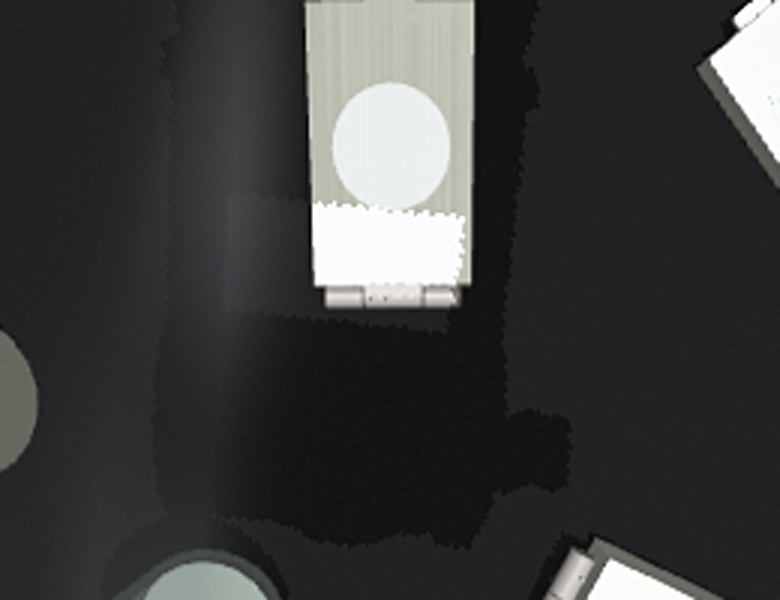

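```bash
python3 - <<'E'
from h import *
f=lambda a,b:onz('c3',(176+a/3-.33,b/3-.33),.02)
L,Rr,TL,TR,D=[f(*p) for p in [(314,286),(470.5,285),(305.5,3),(473.5,3),(391,146)]]
for x in (L,Rr,TL,TR,D): print(x.round(4))
print('w',np.linalg.norm(L-Rr),np.linalg.norm(TL-TR),'len',np.linalg.norm((L+Rr-TL-TR)/2))
d=(L+Rr-TL-TR)/2; print('yaw',np.degrees(np.arctan2(d[1],d[0])), 'yaw by edge',np.degrees(np.arctan2(*( (Rr-L)[1::-1] )))-90)
ux=d/np.linalg.norm(d); c=(L+Rr)/2-.04*ux; print('c',c,'hinge',(L+Rr)/2)
s=manip.read_state(); print(1000*(c-s['tool_pos']))
E
```

```text
[ 0.5113 -0.2861  0.02  ]
[ 0.5309 -0.2402  0.02  ]
[ 0.4381 -0.2545  0.02  ]
[ 0.4579 -0.2091  0.02  ]
[ 0.4836 -0.247   0.02  ]
w 0.0498960455292267 0.04947906535772039 len 0.07957604028993193
yaw -23.236832102193013 yaw by edge -23.145904544971344
c [ 0.48436161 -0.24740727  0.02      ] hinge [ 0.52111688 -0.26318857  0.02      ]
[-106.18313098   39.09611431 -197.58454249]
```

carry_out --pt "-50 18 -40 0 0 0.003" --pt "-106.5 39 -90 0 0 0.003" --pt "-106.5 39 -130 0 0 0.003" --pt "-106.5 39 -170 0 0 0.003" --pt "-106.5 39 -200 0 0 0.003" --pt "-106.5 39 -215 0 0 0.003" --pt "-106.5 39 -215 0 0 0.003"

```text
time: 11.75
tool_pos: [0.4843, -0.2476, 0.0034]
orientation: [0.202, 0.979, 0.0, -0.001]
ft_force: [-0.5, 0.4, 0.7]
gripper_width: 0.0848
grasp_force: 0.0
```

carry_out --pt "0 0 0 0 0 0" --pt "0 0 0 0 0 0" --pt "0 0 0 0 0 0" --pt "0 0 0 0 0 0" --pt "0 0 0 0 0 0" --gripper 40 --force 60

```text
time: 12.38
tool_pos: [0.4853, -0.2482, 0.0052]
orientation: [0.202, 0.979, -0.0, 0.001]
ft_force: [-2.9, 0.4, 7.3]
gripper_width: 0.0486
grasp_force: 61.5
```

carry_out --pt "0 0 10 0 0 0" --pt "0 0 40 0 0 0" --pt "0 0 80 0 0 0" --pt "0 0 130 0 0 0" --pt "0 0 180 0 0 0" --pt "0 0 180 0 0 0" --pt "0 0 180 0 0 0" --pt "0 0 180 0 0 0"

```text
time: 13.38
tool_pos: [0.4843, -0.2475, 0.1825]
orientation: [0.202, 0.979, 0.0, -0.001]
ft_force: [0.6, 0.1, -3.4]
gripper_width: 0.0487
grasp_force: 63.5
```

```bash
cat > go.py <<'E'
from h import *
import sys
gap,sl,yw=map(float,sys.argv[1:4]); sl,yw=np.radians([sl,yw])
rx=np.array([np.cos(yw)*np.cos(sl),np.sin(yw)*np.cos(sl),np.sin(sl)]); ry=np.array([-np.sin(yw),np.cos(yw),0]); n=np.cross(rx,ry)
W=np.array([.551,.181,.102])
s=manip.read_state(); Rt=R.from_quat(s['orientation'])
t=W+n*(.005+gap/1000)+rx*.001
M=R.from_matrix(np.c_[-rx,ry,-n])
print('pos',s['tool_pos'],'shift',(1000*(t-s['tool_pos'])).round(1),'rot',(M*Rt.inv()).as_rotvec().round(4),'n',n.round(3))
e=s['tool_pos']-W; print('in face x,y,z mm:',[round(1000*float(e@a),1) for a in (rx,ry,n)],'F face',[round(float(s['ft_force']@a),1) for a in (rx,ry,n)],'M',[round(float(s['moment']@a),2) for a in (rx,ry,n)],'w',s['gripper_width'],'t',s['time'])
E
python3 go.py 40 23.9 -5.7
```

```text
pos [ 0.48430765 -0.24752825  0.18251571] shift [ 49.5 430.2 -39. ] rot [-0.1059 -0.4077  0.3028] n [-0.403  0.04   0.914]
in face x,y,z mm: [10.9, -433.0, 83.3] F face [-0.8, 0.2, -3.3] M [-0.03, -0.05, -0.03] w 0.048740862960837565 t 13.375
```

carry_out --pt "6 54 10 0 0 0.0" --pt "12 108 20 -0.013 -0.05 0.038" --pt "18 162 20 -0.026 -0.1 0.076" --pt "25 216 20 -0.04 -0.153 0.114" --pt "31 270 20 -0.053 -0.204 0.151" --pt "37 324 20 -0.066 -0.255 0.189" --pt "43 378 20 -0.08 -0.306 0.227" --pt "49.5 430 20 -0.093 -0.357 0.265" --pt "49.5 430 0 -0.106 -0.408 0.303" --pt "49.5 430 -20 -0.106 -0.408 0.303" --pt "49.5 430 -39 -0.106 -0.408 0.303" --pt "49.5 430 -39 -0.106 -0.408 0.303"

```text
time: 14.88
tool_pos: [0.5333, 0.1819, 0.1427]
orientation: [0.048, 0.977, -0.011, 0.206]
ft_force: [0.2, -0.2, -2.2]
gripper_width: 0.0482
grasp_force: 63.6
```

carry_out --pt "0 0 0 0 0 0" --pt "0 0 0 0 0 0"

```text
time: 15.12
tool_pos: [0.5346, 0.1822, 0.1456]
orientation: [0.049, 0.977, -0.01, 0.209]
ft_force: [-0.6, 0.1, -3.0]
gripper_width: 0.0483
grasp_force: 63.7
```

```bash
python3 go.py 40 23.9 -5.7; python3 - <<'E'
from h import *
a=grab('wrist','g1');b=grab('scene','g2')
f=lambda i:cv2.resize(i[:,:,::-1],(400,400),interpolation=cv2.INTER_CUBIC)
cv2.imwrite('pics/g12.png',np.hstack([f(a[150:400,190:440]),f(b[165:285,290:410])]))
E
```

```text
pos [0.53460645 0.18222995 0.14559297] shift [-0.8  0.5 -2. ] rot [ 0.0004  0.0036 -0.0001] n [-0.403  0.04   0.914]
in face x,y,z mm: [2.6, -0.4, 46.5] F face [-1.7, 0.1, -2.5] M [-0.03, 0.36, 0.03] w 0.04828609983998924 t 15.125
```

View pics/g12.png

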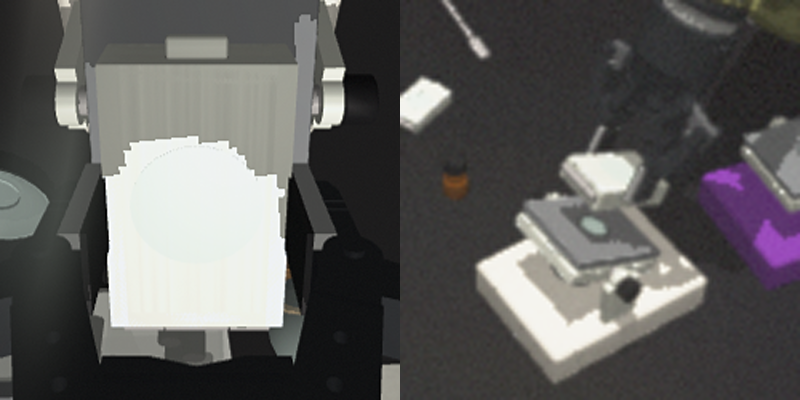

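```bash
python3 - <<'E'
from h import *
m=manip.camera_model('wrist');K=np.array(m['K']);T=np.array(m['T_tool_cam'])
g=cv2.imread('pics/g1.png',0)
p=np.array([(96.5,64.5),(297.5,64),(284,327),(110,327.5)],np.float32)*.625+np.array([190,150],np.float32)-.2
q=cv2.cornerSubPix(g,p.copy().reshape(-1,1,2),(3,3),(-1,-1),(3,40,.01)).reshape(-1,2); print(p.round(1).tolist(),q.round(1).tolist())
# cassette frame in tool axes convention: tab at +toolx; left side?
for P in (p,q):
    obj=np.array([[.04,-.025,0],[.04,.025,0],[-.04,.025,0],[-.04,-.025,0]],np.float32) # tool x, tool y
    ok,rv,tv=cv2.solvePnP(obj,P.astype(np.float32),K,None,flags=cv2.SOLVEPNP_ITERATIVE)
    Rc=np.diag([1,-1,-1])@cv2.Rodrigues(rv)[0]; tc=np.diag([1,-1,-1])@tv.ravel()
    A=T[:3,:3]@Rc; t=T[:3,:3]@tc+T[:3,3]; print('rotvec in tool',R.from_matrix(A).as_rotvec().round(3),'top centre',(1000*t).round(1))
    pr=cv2.projectPoints(obj,rv,tv,K,None)[0].reshape(-1,2); print((pr-P).round(2).tolist())
E
```

```text
[[250.10000610351562, 190.10000610351562], [375.70001220703125, 189.8000030517578], [367.29998779296875, 354.20001220703125], [258.6000061035156, 354.5]] [[247.89999389648438, 192.0], [375.5, 189.8000030517578], [365.8999938964844, 353.70001220703125], [259.29998779296875, 353.70001220703125]]
rotvec in tool [ 0.003 -0.014  0.   ] top centre [  1.6  -0.7 -13.3]
[[-0.25, -0.20999999344348907], [0.2199999988079071, -0.09000000357627869], [-0.8500000238418579, 0.15000000596046448], [0.8799999952316284, 0.20000000298023224]]
rotvec in tool [ 0.     0.012 -0.005] top centre [  1.6  -1.  -13.9]
[[-0.12999999523162842, -0.6700000166893005], [-0.15000000596046448, 0.6899999976158142], [0.20999999344348907, -0.33000001311302185], [0.11999999731779099, 0.3100000023841858]]
```

carry_out --pt "4 1 -10 0 0 0" --pt "8 0.5 -20 0 0 0" --pt "11 0 -26 0 0 0" --pt "12.5 0 -29 0 0 0" --pt "12.5 0 -29 0 0 0" --pt "12.5 0 -29 0 0 0"

```text
time: 15.98
tool_pos: [0.5469, 0.1822, 0.1161]
orientation: [0.049, 0.977, -0.011, 0.208]
ft_force: [0.4, 0.9, -2.8]
gripper_width: 0.0482
grasp_force: 63.7
```

```bash
python3 go.py 0 23.9 -5.7
```

```text
pos [0.54693349 0.18221322 0.1161397 ] shift [ 3.  -1.1 -9.2] rot [ 0.0006  0.0031 -0.0001] n [-0.403  0.04   0.914]
in face x,y,z mm: [1.9, 0.8, 14.6] F face [-0.9, 0.9, -2.7] M [0.01, 0.35, 0.0] w 0.04818095528763591 t 15.975
```

carry_out --pt "1 -0.1 -2.3 0 0 0" --pt "2 -0.2 -4.6 0 0 0" --pt "2.4 -0.2 -5.5 0 0 0" --pt "2.4 -0.2 -5.5 0 0 0"

```text
time: 16.48
tool_pos: [0.5492, 0.1819, 0.1103]
orientation: [0.049, 0.977, -0.011, 0.208]
ft_force: [-0.7, 1.2, -3.5]
gripper_width: 0.0487
grasp_force: 63.7
```

carry_out --pt "0.4 0 -0.9 0 0 0" --pt "0.4 0 -0.9 0 0 0" --pt "0.4 0 -0.9 0 0 0"

```text
time: 16.85
tool_pos: [0.5496, 0.182, 0.1095]
orientation: [0.049, 0.977, -0.011, 0.208]
ft_force: [-0.1, 0.8, -2.8]
gripper_width: 0.0487
grasp_force: 63.7
```

```bash
python3 go.py 0 23.9 -5.7
```

```text
pos [0.54964195 0.18197918 0.10948712] shift [ 0.3 -0.9 -2.5] rot [ 0.0008  0.0027 -0.0001] n [-0.403  0.04   0.914]
in face x,y,z mm: [1.7, 0.8, 7.4] F face [-1.3, 0.8, -2.5] M [0.02, 0.33, -0.06] w 0.04869374223447566 t 16.85
```

carry_out --pt "0.4 0 -0.9 0 0 0" --pt "0.4 0 -0.9 0 0 0"

```text
time: 17.1
tool_pos: [0.55, 0.182, 0.1085]
orientation: [0.049, 0.977, -0.011, 0.208]
ft_force: [0.0, 0.1, -2.9]
gripper_width: 0.0483
grasp_force: 63.7
```

carry_out --pt "0.4 0 -0.9 0 0 0" --pt "0.4 0 -0.9 0 0 0"

```text
time: 17.35
tool_pos: [0.5505, 0.182, 0.1077]
orientation: [0.049, 0.977, -0.011, 0.208]
ft_force: [-2.7, 0.0, -0.2]
gripper_width: 0.0481
grasp_force: 64.0
```

```bash
python3 go.py 0 23.9 -5.7
```

```text
pos [0.55045068 0.18196741 0.10773151] shift [-0.6 -0.9 -0.8] rot [ 0.0008  0.0027 -0.0001] n [-0.403  0.04   0.914]
in face x,y,z mm: [1.7, 0.9, 5.5] F face [-2.5, -0.2, 0.9] M [-0.09, 0.47, 0.06] w 0.048092481314243304 t 17.35
```

carry_out --pt "0.3 0 -0.7 0 0 0" --pt "0.3 0 -0.7 0 0 0" --pt "0.3 0 -0.7 0 0 0"

```text
time: 17.73
tool_pos: [0.5508, 0.182, 0.1071]
orientation: [0.049, 0.977, -0.011, 0.208]
ft_force: [-2.2, -0.2, 1.0]
gripper_width: 0.0487
grasp_force: 64.2
```

```bash
python3 go.py 0 23.9 -5.7
```

```text
pos [0.55078817 0.18196878 0.10708089] shift [-0.9 -0.9 -0.1] rot [ 0.0008  0.0029 -0.0001] n [-0.403  0.04   0.914]
in face x,y,z mm: [1.8, 0.9, 4.8] F face [-1.5, -0.5, 1.8] M [-0.15, 0.51, -0.04] w 0.048704338759252924 t 17.725
```

carry_out --pt "0.3 0 -0.7 0 0 0" --pt "0.3 0 -0.7 0 0 0" --pt "0.3 0 -0.7 0 0 0"

```text
time: 18.1
tool_pos: [0.5511, 0.182, 0.1064]
orientation: [0.049, 0.977, -0.011, 0.208]
ft_force: [-3.0, -1.0, 3.4]
gripper_width: 0.0482
grasp_force: 64.4
```

```bash
python3 go.py 0 23.9 -5.7
```

```text
pos [0.55109019 0.18196085 0.10636911] shift [-1.2 -0.9  0.6] rot [ 0.0007  0.0028 -0.0001] n [-0.403  0.04   0.914]
in face x,y,z mm: [1.8, 1.0, 4.0] F face [-1.3, -1.3, 4.3] M [-0.24, 0.46, -0.0] w 0.048224365143805084 t 18.1
```

```bash
python3 go.py 0 23.9 -5.7; python3 - <<'E'
from h import *
sl,yw=np.radians([23.9,-5.7])
rx=np.array([np.cos(yw)*np.cos(sl),np.sin(yw)*np.cos(sl),np.sin(sl)]); ry=np.array([-np.sin(yw),np.cos(yw),0]); n=np.cross(rx,ry); A=np.array([rx,ry,n])
F=[];M=[]
for i in range(16):
    manip.get_image('wrist'); s=manip.read_state(); F.append(A@s['ft_force']);M.append(A@s['moment'])
print(np.mean(F,0).round(2),np.std(F,0).round(2),np.mean(M,0).round(3),np.std(M,0).round(3),s['time'])
a=grab('wrist','f1');b=grab('scene','f2')
f=lambda i:cv2.resize(i[:,:,::-1],(400,400),interpolation=cv2.INTER_CUBIC)
cv2.imwrite('pics/f12.png',np.hstack([f(a[150:400,190:440]),f(b[195:285,305:395])]))
E
```

```text
pos [0.55109019 0.18196085 0.10636911] shift [-1.2 -0.9  0.6] rot [ 0.0007  0.0028 -0.0001] n [-0.403  0.04   0.914]
in face x,y,z mm: [1.8, 1.0, 4.0] F face [-1.3, -1.3, 4.3] M [-0.24, 0.46, -0.0] w 0.048224365143805084 t 18.1
[-1.5  -2.37  4.38] [0.57 0.39 0.54] [-0.304  0.408  0.006] [0.029 0.07  0.022] 18.9
```

View pics/f12.png

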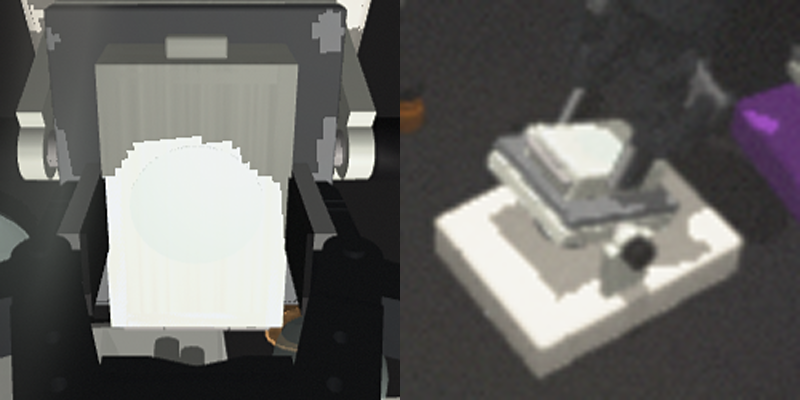

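```bash
python3 -c "
from cell import manip
print(manip.finish_job())"
```

```text
the job is handed in; nothing more can be done
None
```

I folded the cassette shut, picked it up and handed the job in with it still gripped at about 64 N and pressed on the reader plate with about 7 N. By my measurements it was flush and centred within about 2 mm; `finish_job()` returned no verdict, so I don't know how it was judged.

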